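# Lock the bearing tester's load arm with its pin

### The arm

A 7-joint arm with a two-finger parallel gripper is mounted at the origin on the work surface. World frame = base frame: x ahead of the robot, y to its left, z up, the work surface at z = 0. Lengths are in mm, angles in rad, forces in N, time in s.
With the tool pointing down it reaches from about 400 to 850 mm from the base axis. Payload 4.5 kg.
Tool frame: the origin (TCP) lies between the finger pads; the fingertips stand 11 mm ahead of it and the grasp point (between the pads) lies 8 mm behind it; z points along the fingers, y is the line along which they close (so a half turn about z gives the same grasp; the last joint's range is limited). The gripper opens to 88 mm and grips with 3 to 60 N. Pads are 18 mm wide; open, the fingers measure 123 mm over their backs; the gripper's body (75 mm by 187 mm) begins 45 mm behind the grasp point.
Start: joints at [-1.071, 0.689, -0.195, 1.565, 0.157, 0.902, -0.215], TCP at [280.696, 558.446, 249.743] pointing down, gripper open.
Joint ranges: [-3.01, 3.01], [-0.46, 2.08], [-1.47, 1.51], [0.13, 2.56], [-1, 4.14], [0.04, 2.09], [-2.66, 2.66]. Speed limits (rad/s): [2.57, 2.57, 3.14, 3.14, 3.14, 3.14, 3.14].

### API

Orientations are given as a 3x3 rotation matrix whose columns are the frame's x, y, z axes.
In Python, from workcell import r gives the robot as it stands.
- The arm moves only by the tool arm_command, never from a script. Its argument "moves" is a list of rows, each a list of 3 entries, a list of its own where there are three numbers: the finger opening in mm, from 0 to 88.1, then the shift along the world's x, y, z as a fraction of full scale, then the turn, a rotation vector about the world's x, y, z as a fraction of full scale. A call has 1 to 20 rows; each row shifts and turns the commanded pose from where the row before left it; what a row does not reach is not made up. Full scale, the value 1, is 150 mm for a shift and 180 degrees for a turn. A row lasts 1/10 s, in which the tool goes at most 50 mm and 8.59 degrees, less where a joint would pass 70% of its speed; a pose out of reach is approached as far as the arm can. A call with a number of a shift or a turn outside -1 to 1 is refused whole. A call with a gripper value outside its range is refused whole. The fingers move at their own pace and stop on an object; the grip force is fixed at half the most. Time passes only in rows, so rows that do not move let the fingers close. It gives the time, the measured TCP pose, the force, the opening and the grip force at its end, in the units of the state.
- r.get_state(): the state, without advancing time (a new reading comes with each control period).
- r.read_camera(name): name is "side" or "top"; returns (picture, depth): 384x512x3 uint8, red, green, blue; 384x512 float32, mm along the optical axis (not along the pixel's ray), 0 where there is no reading.
- r.camera_params(name): a dict with "K" (3x3 intrinsics, pixels), "R" (3x3) and "t" (3): a world point X has camera coordinates R X + t. Camera axes: x right, y down, z forward; pixel columns grow to the right and rows downward; lengths in mm; the calibration is good to about 2 mm. A picture is of the moment at which its call begins. camera_params takes no time and is no camera call.
- r.job_done(): hands the job in; it is judged then, once.
The state is a dict: "time_s": time; "joint_positions": joint angles; "joint_velocities": joint speeds; "joint_efforts": joint torques, N m; "eef_pos": TCP position; "tcp_rot": TCP orientation; "force": force on the tool from outside, world axes, zero at the start; "torque": the same for the moment, N m; "opening": opening from 0.0 (shut) to 1.0 (fully open); "grasp_force": force on a finger pad.
Only numpy, scipy, OpenCV 4.12 (cv2) and the standard library are available. Lean on these libraries where they do the work, as an engineer would, in place of code of your own. Each camera call takes 0.05 s, during which the arm holds its last target. There are 200 camera calls.

### The job

Swing the bearing tester's load arm in until it stops in its fork, then take the long pin from the pin stand and push it down through fork and arm, fully home with its head on the fork, so that the arm is locked. Let go of everything, leave the short pin in the stand and do not disturb the bearings, bottle or spanner lying about.

Things in the scene. Friction and masses are not known exactly. Their poses are not given: they have to be found in the camera images.
- long_pin: The long steel pin: round shank 16 mm thick, 90 mm long with a 10 mm tapered nose (8 mm wide at its end); on top a round ribbed head 28 mm thick, 45 mm tall. 0.2 to 0.4 kg. Origin at the nose's end, z along the pin to the head. It starts nose down, upright and loose, in either hole of the pin stand, its head 95 to 140 mm above the table: the pin whose head stands higher.
- short_pin: The short pin, same head and diameter but shank only 50 mm: 95 mm in all, too short for the job. Origin and axes as for the long pin. It stands in the stand's other hole, its head 55 to 100 mm above the table, and stays there.
- pin_stand: Fixed dark steel block 60 x 150 x 45 mm (x, y, z) with two holes 19 mm wide and 40 mm deep at y = +45 and -45 mm. Origin at the centre of its underside.
- tester: The fixed bearing tester: dark base plate 260 x 330 x 20 mm (x, y, z; y from -120 to +210), on it a cream headstock 130 x 130 mm (top 140 mm above the table), whose face is 75 mm to +y of the home arm's centre line, with a spindle and bearing (tops below 128 mm) in front of that face. Origin on the table, midway between fork hole and arm pivot, which lie at x = -90 and +90 mm; z up.
- pin_hole (a point): Centre of the fork's upper hole, at the fork's top, 120 mm above the table; axes the tester's. The cream fork is two level plates 56 x 60 mm (x, y), 14 mm thick, tops at 120 and 76 mm above the table, each with an upright through hole 19 mm wide in its middle, one over the other; 42 mm free below. A web as high as the fork joins them from y = +30 to +48 mm; the fork is open to -y.
- load_pivot (a point): The load arm's upright hinge axis, at arm mid height, 91 mm above the table; axes those of the tester. The pivot lies 180 mm from the fork hole in the tester's +x.
- load_arm (a joint): Angle of the load arm (rad): 0 = home against its stop, its eye between the fork plates and in line with their holes; grows as the arm swings out level towards the tester's -y (anticlockwise seen from above). Starts 0.45 to 0.8, limits 0 and 1.1. A stiff hinge (0.2 N m, about 2 N at the handle): the arm stays where it is left.
- load_handle (a point): Middle of the load arm's upright round black handle, 22 mm in diameter and 52 mm tall (from 123 to 175 mm above the table; this point 153 mm), 105 mm from the hinge axis; x axis along the arm towards the hinge. The arm is a level steel bar 30 mm wide and 24 mm thick, 79 to 103 mm above the table.
- load_eye (a point): Centre of the top face of the eye at the arm's free end, 44 x 44 x 24 mm, 180 mm from the hinge axis, with an upright through hole 21 mm in diameter; 103 mm above the table.
- long_pin_collar (a point): Point on the long pin's axis at the underside of its head, 90 mm from the nose end.
- bearing_1: bystander: loose ball bearing lying flat, 52 mm across, 16 mm thick; origin at the centre of its underside. On the tester's base plate, beside the arm.
- bearing_2: bystander: loose ball bearing lying flat, 52 mm across, 16 mm thick; origin at the centre of its underside. On the tester's base plate, beside the fork.
- bearing_3: bystander: loose ball bearing lying flat, 52 mm across, 16 mm thick; origin at the centre of its underside. On the table.
- bearing_4: bystander: loose ball bearing lying flat, 52 mm across, 16 mm thick; origin at the centre of its underside. On the table, beside the pin stand.
- oil_bottle: bystander: white plastic bottle, 48 mm wide, 120 mm tall, standing; origin at the centre of its underside.
- spanner: bystander: steel spanner 180 mm long lying on the table; origin under its middle.

How it is judged (in metres and radians):
On the way, in this order (a step that is already met when the one before it is completed fails the run):
1. the load arm is swung in to its stop (value of joint load_arm below 0.06 rad), for 0.2 s.
2. the long pin's nose is down through the fork and the arm's eye, the arm home (value of joint load_arm below 0.06 rad and z of long_pin in the frame of pin_hole below -0.062 m and horizontal distance between long_pin_collar and pin_hole below 0.006 m and horizontal distance between long_pin and pin_hole below 0.01 m and angle between long_pin's own z axis and vertical below 0.12 rad), for 0.1 s.
At the end, for the whole second after the job is handed in: The load arm is within 0.06 rad of its stop; the long pin stands in the fork's holes through the arm's eye, the underside of its head within 4 mm of the fork's top face and 6 mm of the hole's axis, its nose within 10 mm of that axis, within 0.12 rad of upright, released and at rest (value of joint load_arm below 0.06 rad and z of long_pin_collar in the frame of pin_hole below 0.004 m and horizontal distance between long_pin_collar and pin_hole below 0.006 m and horizontal distance between long_pin and pin_hole below 0.01 m and angle between long_pin's own z axis and vertical below 0.12 rad and linear speed of long_pin below 0.02 m/s and contact force between the fingers and long_pin below 0.1 N); the robot touches nothing.
It fails at once if the short pin is taken out of the stand or moved more than 30 mm (distance of short_pin from where it was at the start of the episode above 0.03 m).
It fails at once if a bearing, the bottle or the spanner is moved more than 40 mm (distance of any of bearing_1, bearing_2, bearing_3, bearing_4, oil_bottle, spanner from where it was at the start of the episode above 0.04 m).
It also fails if it takes over 58 s, if anything falls off the work surface, if the arm or the gripper's body presses on something with over 40 N, if the wrist force passes 120 N, or if a joint passes its speed limit or range.

## Working session

There is one attempt and no reset: what is moved stays moved. The work goes in short steps, Python scripts to look and compute and a tool call to move; the robot and the scene stay as the last step left them, time stands still between calls to the robot, and variables do not carry over. Pictures are saved under pics/ and viewed, at most 10 in all, crops included, and the job is handed in when it is done.

Besides the shell and the picture viewer there is one more tool, called in YAML: its name, and indented under it one key for each argument. arm_command: Moves the arm, as the interface text tells. Shift numbers are shares of 150 mm and turn numbers shares of 180 degrees, none past 1 either way. Its arguments: {"type":"object","properties":{"moves":{"type":"array","items":{"type":"array"}}},"required":["moves"]}

```bash
mkdir -p pics
cat > h.py <<'E'
import numpy as np, cv2
from workcell import r
def grab(n):
    p,d=r.read_camera(n); c=r.camera_params(n)
    return p,d,np.array(c["K"]),np.array(c["R"]),np.array(c["t"]).ravel()
def cloud(d,K,R,t):
    v,u=np.indices(d.shape); X=np.stack([(u-K[0,2])/K[0,0]*d,(v-K[1,2])/K[1,1]*d,d],-1)
    return (X-t)@R
def ray(u,v,z,K,R,t):
    o=-R.T@t; q=R.T@np.linalg.inv(K)@[u,v,1]; return o+q*(z-o[2])/q[2]
E
python3 - <<'E'
from h import *
for n in("top","side"):
    p,d,K,R,t=grab(n); np.savez(n+"0.npz",p=p,d=d,K=K,R=R,t=t)
    cv2.imwrite(f"pics/{n}0.png",cv2.resize(p[:,:,::-1],(768,576)))
    print(n,K[0],(-R.T@t).round(),R[2].round(2))
s=r.get_state();print(s["time_s"],s["eef_pos"],s["tcp_rot"],s["opening"])
E
```

```text
top [484.99611983   0.         260.27857828] [ 335.  -89. 1194.] [ 0.16 -0.   -0.99]
side [351.00441146   0.         259.1318633 ] [ 439. -660.  650.] [ 0.13  0.72 -0.68]
0.1 [280.50191652 557.90450528 249.00517924] [[-8.93493728e-01  4.49075250e-01 -6.14888598e-04]
 [ 4.49075653e-01  8.93492461e-01 -1.50996777e-03]
 [-1.28690826e-04 -1.62527823e-03 -9.99998671e-01]] 0.9999881226668249
```

View pics/top0.png

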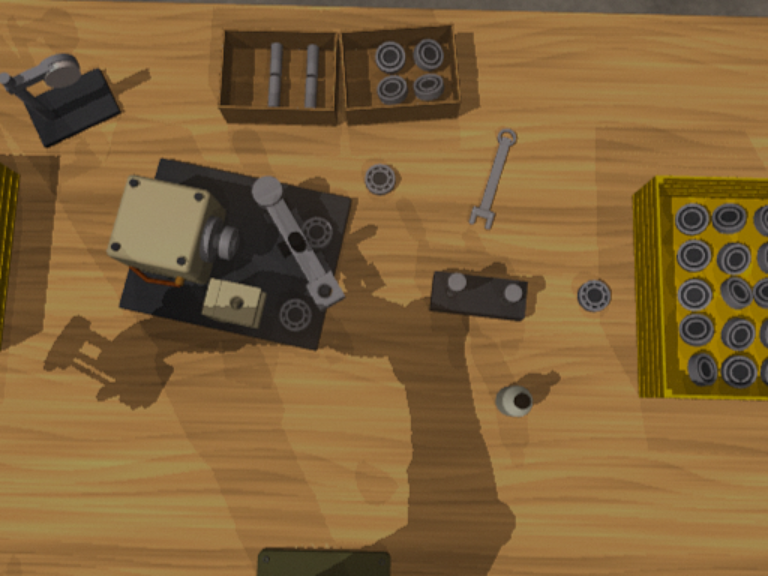

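View pics/side0.png

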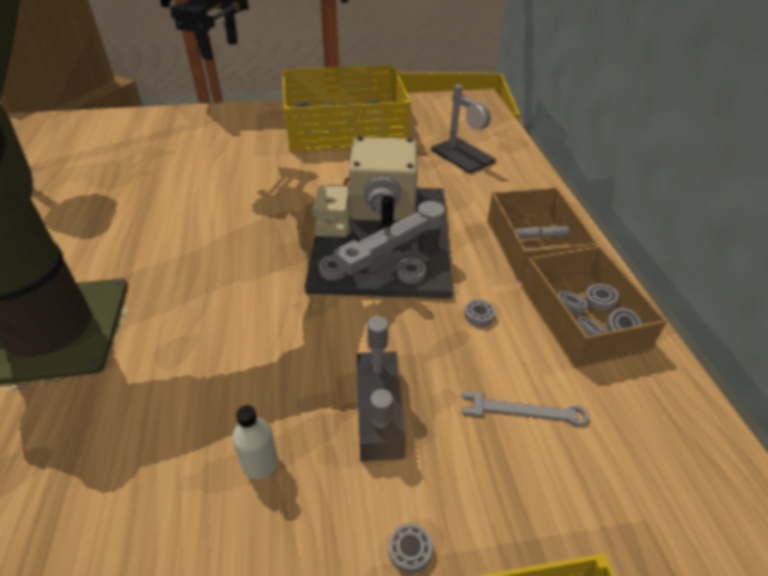

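The top view (768-wide) shows the fork hole at (237,302), pivot (267,190), handle (297,241), eye (324,291), and pin heads at (457,282) and (513,293). The side view shows the farther pin, at (377,330), standing higher, so that is the long one. It corresponds to (457,282) in the top view.

```bash
cat > m.py <<'E'
from h import *
def load(n):
    a=np.load(n+"0.npz"); return a["p"],a["d"],a["K"],a["R"],a["t"]
T=load("top");S=load("side")
ct=cloud(*T[1:]);cs=cloud(*S[1:])
def show(nm,C,d,u,v,rad=4):
    u,v=int(u/1.5),int(v/1.5);q=C[v-rad:v+rad+1,u-rad:u+rad+1][d[v-rad:v+rad+1,u-rad:u+rad+1]>0]
    print(nm,np.median(q,0).round(1),q[:,2].min().round(),q[:,2].max().round())
for nm,u,v in[("fork",222,300),("pivot",267,190),("handle",297,241),("eye",324,291),("pinA",457,282),("pinB",513,293),("table",400,350),("plate",190,310),("headst",165,225)]: show(nm,ct,T[1],u,v)
for nm,u,v in[("S pinA",377,326),("S pinB",381,398),("S handle",388,205),("S pivot",432,209),("S fork",326,195)]: show(nm,cs,S[1],u,v,3)
o=[]
for (A,x,y,w) in((T,120,100,130),(T,270,160,110),(S,190,110,130),(S,220,200,80)):
    o.append(cv2.resize(A[0][y:y+w*3//4,x:x+w,::-1],(400,300),interpolation=cv2.INTER_CUBIC))
cv2.imwrite("pics/crops.png",np.vstack([np.hstack(o[:2]),np.hstack(o[2:])]))
E
python3 m.py
```

```text
fork [475.1 158.4 119.7] 116.0 126.0
pivot [650.5 101.5 108.4] 104.0 113.0
handle [557.   43.8 174.2] 98.0 178.0
eye [503.8  13.8  21.3] 0.0 110.0
pinA [ 506.9 -187.9  139.9] 136.0 145.0
pinB [ 499.  -278.5   99.8] 48.0 105.0
table [ 4.155e+02 -1.083e+02 -3.000e-01] -8.0 6.0
plate [472.3 233.8  20.3] 15.0 26.0
headst [582.7 244.3 140.9] 134.0 144.0
S pinA [ 509.4 -196.7  140.8] 138.0 143.0
S pinB [ 502.8 -280.8  100.9] 98.0 103.0
S handle [560.8  36.1 169.2] 159.0 177.0
S pivot [653.5  97.3 110.1] 108.0 112.0
S fork [468.3 149.4 120.8] 115.0 123.0
```

View pics/crops.png

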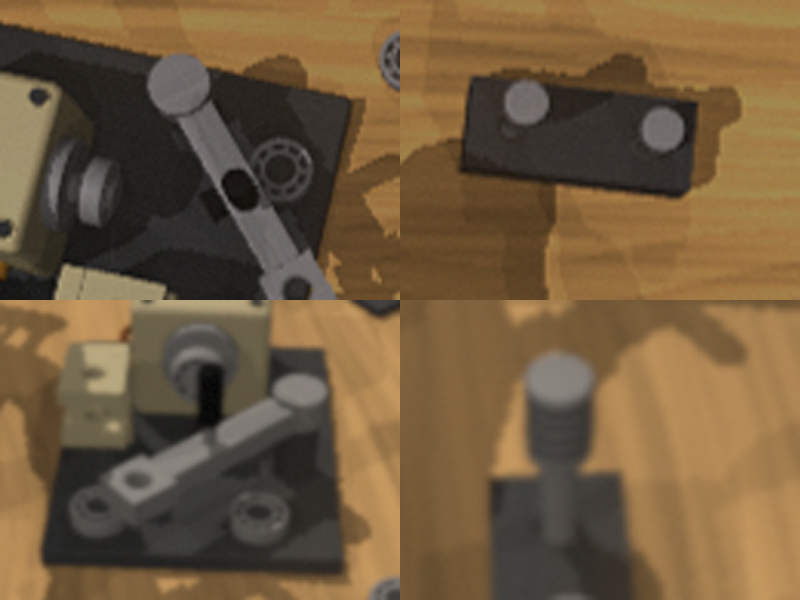

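The crops show all parts clearly: the bright pin-head discs, the black handle, the eye hole and the fork hole. Next I fit the centres in both views.

```bash
cat > m2.py <<'E'
from m import *
def blob(A,u,v,w,lo,dark=False,sat=None):
    u,v=int(round(u)),int(round(v))
    c=cv2.resize(A[0][v-w:v+w+1,u-w:u+w+1],None,fx=4,fy=4,interpolation=cv2.INTER_CUBIC)
    g=cv2.GaussianBlur(cv2.cvtColor(c,cv2.COLOR_RGB2GRAY),(5,5),0)
    if lo is None: lo,_=cv2.threshold(g,0,255,cv2.THRESH_OTSU)
    m=((g<lo) if dark else (g>lo)).astype(np.uint8)
    n,l,s,ce=cv2.connectedComponentsWithStats(m)
    k=min([i for i in range(1,n) if s[i,4]>40],key=lambda i:np.hypot(*(ce[i]-c.shape[0]/2)))
    cn=max(cv2.findContours((l==k).astype(np.uint8),0,2)[0],key=cv2.contourArea)
    e=cv2.fitEllipse(cv2.convexHull(cn))
    f=lambda q:((q[0]+.5)/4-.5+u-w,(q[1]+.5)/4-.5+v-w)
    return f(e[0]),np.array(e[1]).round(1)/4,s[k,4]/16,lo
def tri(a,b):
    M=[];y=[]
    for A,(u,v) in((T,a),(S,b)):
        K,R,t=A[2:]; q=R.T@np.linalg.inv(K)@[u,v,1]; q/=np.linalg.norm(q); P=np.eye(3)-np.outer(q,q); M.append(P); y.append(P@-(R.T@t))
    return np.linalg.lstsq(np.vstack(M),np.hstack(y),rcond=None)[0]
spec={"pinA":(140,(304,188),12,None,(251.5,218),10,None,0),"pinB":(100,(341.5,195),12,None,(254,266),10,None,0),
"hole":(120,(158,202),7,None,(221,122),6,None,1),"pivot":(110,(178,127),16,None,(287,139),12,None,0),
"handle":(175,(198,161),10,None,(258.5,140),14,None,1),"eye":(103,(216,194),7,None,(234,166),6,None,1)}
for k,(z,a,wa,la,b,wb,lb,dk) in spec.items():
    A=blob(T,*a,wa,la,dk);B=blob(S,*b,wb,lb,dk)
    print(k,"T",np.round(A[0],1),A[1:],"S",np.round(B[0],1),B[1:]);
    print("   ",ray(*A[0],z,*T[2:]).round(1),ray(*B[0],z,*S[2:]).round(1),"tri",tri(A[0],B[0]).round(1))
E
python3 m2.py|tail -12
```

```text
pinA T [304.2 187.4] (array([12.05 , 12.475]), np.float64(117.875), 77.0) S [248.3 218.7] (array([14.75, 22.85]), np.float64(158.25), 106.0)
    [ 508.  -188.2  140. ] [ 503.5 -199.8  140. ] tri [ 507.4 -189.3  128.9]
pinB T [341.7 194.9] (array([11.75 , 12.125]), np.float64(112.4375), 71.0) S [253.8 265.2] (array([12.45, 14.5 ]), np.float64(143.0625), 94.0)
    [ 499.2 -277.7  100. ] [ 502.  -281.2  100. ] tri [ 501.2 -278.4   95.7]
hole T [158.  206.8] (array([15.325, 19.15 ]), np.float64(140.375), 109.0) S [217.3 125.2] (array([ 5.925, 22.   ]), np.float64(31.5625), 144.0)
    [460.4 135.2 120. ] [470.7 173.9 120. ] tri [463.2 130.  147.1]
pivot T [180.2 118.6] (array([32.5, 57.9]), np.float64(698.125), 74.0) S [283.7 142.6] (array([15.3  , 25.325]), np.float64(205.25), 94.0)
    [668.2  97.4 110. ] [638.4  82.3 110. ] tri [656.3  98.8 101.4]
handle T [202.6 158.9] (array([18.1  , 22.175]), np.float64(206.875), 65.0) S [253.9 142.8] (array([18.825, 28.4  ]), np.float64(263.9375), 57.0)
    [559.6  33.8 175. ] [545.5   1.9 175. ] tri [557.8  36.5 151.6]
eye T [216.  193.6] (array([9.35 , 9.625]), np.float64(71.1875), 78.0) S [234.1 167.9] (array([4.725, 7.8  ]), np.float64(29.5625), 97.0)
    [495.5   8.6 103. ] [497.6   4.7 103. ] tri [497.    9.   99.3]
```

```bash
sed -i 's/cv2.cvtColor(c,cv2.COLOR_RGB2GRAY)/c.min(2)/; s/^"hole".*/"hole":(120,(158,201.5),5,None,(221.5,133),4,None,1),"pivot":(110,(178,127),12,95,(287.5,138.6),10,None,0),/; s/^"handle".*/"handle":(175,(198,161),10,30,(258.5,140),14,25,1),"eye":(103,(216,194),7,None,(234,166),5,None,1)}/' m2.py
python3 m2.py|tail -12
python3 - <<'E'
from h import *
p=np.load("top0.npz")["p"].min(2)
print(p[194:209,151:167]);print(p[150:172:2,188:210:2]); print(np.load("side0.npz")["p"].min(2)[128:139,213:230])
E
```

```text
pinA T [304.2 187.5] (array([12.   , 12.225]), np.float64(115.0), 73.0) S [251.1 215.3] (array([10.25 , 13.625]), np.float64(110.5625), 92.0)
    [ 507.8 -188.2  140. ] [ 510.3 -191.5  140. ] tri [ 509.6 -188.5  136.5]
pinB T [341.7 194.9] (array([11.625, 11.8  ]), np.float64(108.125), 73.0) S [253.7 265.2] (array([12.475, 14.575]), np.float64(143.6875), 87.0)
    [ 499.2 -277.7  100. ] [ 501.9 -281.1  100. ] tri [ 501.2 -278.4   95.8]
hole T [157.7 204.5] (array([11.45 , 14.875]), np.float64(92.3125), 76.0) S [205.5 135.9] (array([ 8.75, 36.15]), np.float64(23.4375), 102.0)
    [465.5 136.1 120. ] [436.1 126.8 120. ] tri [450.8 134.7 117.8]
pivot T [177.4 126.6] (array([18.15 , 19.675]), np.float64(274.75), 95) S [285.3 141.6] (array([15. , 21.1]), np.float64(178.0), 88.0)
    [649.  102.7 110. ] [643.5  86.4 110. ] tri [650.7 105.1  96.9]
handle T [197.6 160.9] (array([ 9.625, 13.925]), np.float64(101.9375), 30) S [256.6 141.8] (array([12.85 , 21.825]), np.float64(131.875), 25)
    [555.   44.2 175. ] [552.2   4.8 175. ] tri [560.6  48.2 144.2]
eye T [216.1 193.6] (array([9.325, 9.
[... 1771 characters left out ...]
 82  86 102 119 124 125 126 126 126 127 126 126 125 125 125]
 [ 82  81  83  84  94 110 119 120 122 125 126 126 126 125 126 127 125]
 [ 82  83  83  82  90  99 102 104 109 114 119 124 126 127 127 126 124]
 [ 81  82  81  79  81  81  80  84  88  96 108 119 124 126 125 127 124]
 [ 82  82  80  74  70  68  69  74  76  82  93 111 123 126 126 126 123]
 [ 81  81  80  76  69  66  71  73  78  85  97 113 123 125 126 126 124]
 [ 82  81  81  79  77  82  89  94  97 104 114 122 126 126 127 126 123]
 [ 82  82  82  81  86  97 111 115 118 120 123 126 126 126 127 126 122]
 [ 81  81  82  83  87 102 119 124 125 125 125 126 126 127 127 126 118]
 [ 82  82  82  81  85 100 117 124 124 124 124 124 125 125 125 124 117]]
```

```bash
python3 - <<'E' | tail -8
from m2 import *
h=ray(157.4,201.7,120,*T[2:]);hs=ray(220.3,133.4,120,*S[2:]);p=ray(177.4,126.6,110,*T[2:]);e=ray(216.1,193.6,103,*T[2:]);ha=ray(197.6,160.9,160,*T[2:])
print("hole",h.round(1),hs.round(1),tri((157.4,201.7),(220.3,133.4)).round(1))
L=lambda a,b:(np.linalg.norm((a-b)[:2]).round(1),np.degrees(np.arctan2(*(a-b)[[1,0]])).round(1))
print("pivot",p.round(1),"hole",L(h,p),"eye",L(e,p),"handle",L(ha,p),ha.round(1))
d=(p-h)[:2];d/=np.linalg.norm(d);print("tester x",d, "base handle home",p[:2]-105*d)
print("pins dir",L(ray(304.2,187.5,140,*T[2:]),ray(341.7,194.9,100,*T[2:])))
E
```

```text
handle T [197.6 160.9] (array([ 9.625, 13.925]), np.float64(101.9375), 30) S [256.6 141.8] (array([12.85 , 21.825]), np.float64(131.875), 25)
    [555.   44.2 175. ] [552.2   4.8 175. ] tri [560.6  48.2 144.2]
eye T [216.1 193.6] (array([9.325, 9.75 ]), np.float64(72.125), 75.0) S [234.1 167.9] (array([5.025, 8.275]), np.float64(33.25), 96.0)
    [495.4   8.5 103. ] [497.7   4.7 103. ] tri [497.    8.8  99.4]
hole [471.9 137.1 120. ] [475.6 133.1 120. ] [474.1 138.  116.4]
pivot [648.9 102.8 110. ] hole (np.float64(180.3), np.float64(169.0)) eye (np.float64(180.1), np.float64(-148.4)) handle (np.float64(106.9), np.float64(-148.0)) [558.2  46.2 160. ]
tester x [ 0.98172525 -0.1903038 ] base handle home [545.81322775 122.77399077]
pins dir (np.float64(89.9), np.float64(84.5))
```

The measured distances check out: hole–pivot 180.3 mm, eye 180.1, handle 106.9 and pin spacing 89.9 (90 expected). The load arm is at about 0.74 rad. I'll close the fingers and move to a point behind the handle.

arm_command:
  moves:
    - [0,[0.1265,-0.229,0],[0,0,-0.0108]]
    - [0,[0.1265,-0.229,0],[0,0,-0.0108]]
    - [0,[0.1265,-0.229,0],[0,0,-0.0108]]
    - [0,[0.1265,-0.229,0],[0,0,-0.0108]]
    - [0,[0.1265,-0.229,0],[0,0,-0.0108]]
    - [0,[0.1265,-0.229,0],[0,0,-0.0108]]
    - [0,[0.1265,-0.229,0],[0,0,-0.0108]]
    - [0,[0.1265,-0.229,0],[0,0,-0.0108]]
    - [0,[0.1265,-0.229,0],[0,0,-0.0108]]
    - [0,[0.1265,-0.229,0],[0,0,-0.0108]]
    - [0,[0.1265,-0.229,0],[0,0,-0.0108]]
    - [0,[0.1265,-0.229,0],[0,0,-0.0108]]
    - [0,[0.1265,-0.229,0],[0,0,-0.0108]]
    - [0,[0.1265,-0.229,0],[0,0,-0.0108]]
    - [0,[0.1265,-0.229,0],[0,0,-0.0108]]
    - [0,[0.1265,-0.229,0],[0,0,-0.0108]]
    - [0,[0,0,0],[0,0,0]]

```text
time_s: 1.8
eef_pos: [586.2, 1.4, 249.3]
tcp_rot: [[-0.524, 0.852, 0.001], [0.852, 0.524, -0.005], [-0.005, -0.001, -1.0]]
force: [-0.5, 0.2, -0.4]
opening: 0.008
grasp_force: 0.0
```

```bash
cat > st.py <<'E'
from h import *
s=r.get_state();R=np.array(s["tcp_rot"])
print(s["time_s"],np.round(s["eef_pos"],1),"x bearing",np.degrees(np.arctan2(R[1,0],R[0,0])).round(1),"tilt",R[:2,2].round(4),"F",np.round(s["force"],1),"open",round(s["opening"]*88.1,1),s["grasp_force"])
E
python3 st.py
python3 - <<'E'
import numpy as np
P=np.array([650,101]);
for b in np.arange(211.6,161,-3.55):
    a=np.radians(b);c=P+105*np.array([np.cos(a),np.sin(a)]);t=np.array([np.sin(a),-np.cos(a)])
    print(b.round(1),(c-20*t).round(1))
E
```

```text
1.8 [586.2   1.4 249.3] x bearing 121.6 tilt [ 0.0014 -0.0047] F [-0.5  0.2 -0.4] open 0.7 0.0
211.6 [571.   28.9]
208.0 [566.7  34. ]
204.5 [562.7  39.3]
200.9 [559.1  44.8]
197.4 [555.8  50.5]
193.8 [552.8  56.4]
190.3 [550.3  62.5]
186.7 [548.1  68.8]
183.2 [546.3  75.2]
179.6 [544.9  81.6]
176.1 [543.9  88.2]
172.5 [543.3  94.8]
169.0 [543.1 101.4]
165.4 [543.3 108. ]
161.9 [544.  114.6]
```

arm_command:
  moves:
    - [0,[0,0,-0.24],[0,0,0]]
    - [0,[0,0,-0.24],[0,0,0]]
    - [0,[0,0,-0.24],[0,0,0]]
    - [0,[-0.033,0.06,0],[0,0,0]]
    - [0,[-0.033,0.06,0],[0,0,0]]
    - [0,[-0.033,0.06,0],[0,0,0]]
    - [0,[-0.029,0.034,0],[0,0,-0.0197]]
    - [0,[-0.027,0.035,0],[0,0,-0.0197]]
    - [0,[-0.024,0.037,0],[0,0,-0.0197]]
    - [0,[-0.022,0.038,0],[0,0,-0.0197]]
    - [0,[-0.02,0.039,0],[0,0,-0.0197]]
    - [0,[-0.017,0.041,0],[0,0,-0.0197]]
    - [0,[-0.015,0.042,0],[0,0,-0.0197]]
    - [0,[-0.012,0.043,0],[0,0,-0.0197]]

```text
time_s: 3.2
eef_pos: [546.5, 83.3, 144.3]
tcp_rot: [[-0.065, 0.998, 0.006], [0.998, 0.065, 0.001], [0.001, 0.007, -1.0]]
force: [2.4, -2.3, 0.4]
opening: 0.005
grasp_force: 1.1
```

```bash
python3 st.py
```

```text
3.2 [546.5  83.3 144.3] x bearing 93.7 tilt [0.0065 0.0012] F [ 2.4 -2.3  0.4] open 0.5 1.0951353429118171
```

arm_command:
  moves:
    - [0,[-0.009,0.03,0],[0,0,-0.0197]]
    - [0,[-0.006,0.03,0],[0,0,-0.0197]]
    - [0,[-0.003,0.03,0],[0,0,-0.0197]]
    - [0,[-0.001,0.02,0],[0,0,-0.0197]]
    - [0,[0,0.01,0],[0,0,0]]

```text
time_s: 3.7
eef_pos: [542.8, 101.3, 144.0]
tcp_rot: [[0.179, 0.984, 0.004], [0.984, -0.179, 0.001], [0.002, 0.004, -1.0]]
force: [1.5, -3.7, 1.9]
opening: 0.005
grasp_force: 1.5
```

```bash
python3 st.py
```

```text
3.7 [542.8 101.3 144. ] x bearing 79.7 tilt [0.0045 0.0009] F [ 1.5 -3.7  1.9] open 0.5 1.5000284610141534
```

Nearly at the stop. I'll push gently until the force rises.

arm_command:
  moves:
    - [0,[0.002,0.012,0],[0,0,0]]
    - [0,[0.002,0.012,0],[0,0,0]]
    - [0,[0,0,0],[0,0,0]]

```text
time_s: 4.0
eef_pos: [542.6, 101.4, 143.2]
tcp_rot: [[0.181, 0.984, 0.001], [0.984, -0.181, -0.002], [-0.002, 0.002, -1.0]]
force: [-1.0, -6.8, 5.3]
opening: 0.004
grasp_force: 3.5
```

```bash
python3 st.py
```

```text
4.0 [542.6 101.4 143.2] x bearing 79.6 tilt [ 0.0015 -0.0025] F [-1.  -6.8  5.3] open 0.4 3.499168260314036
```

arm_command:
  moves:
    - [0,[0.003,0.018,0],[0,0,0]]
    - [0,[0.003,0.018,0],[0,0,0]]
    - [0,[0,0,0],[0,0,0]]

```text
time_s: 4.3
eef_pos: [542.6, 101.5, 143.2]
tcp_rot: [[0.185, 0.983, -0.001], [0.983, -0.185, -0.009], [-0.009, 0.001, -1.0]]
force: [-2.1, -17.1, 9.4]
opening: 0.004
grasp_force: 8.4
```

```bash
python3 st.py
```

```text
4.3 [542.6 101.5 143.2] x bearing 79.3 tilt [-0.0009 -0.0086] F [ -2.1 -17.1   9.4] open 0.4 8.370456658158218
```

arm_command:
  moves:
    - [0,[-0.02,-0.15,0],[0,0,0]]
    - [0,[-0.02,-0.15,0],[0,0,0]]
    - [60,[0,0,0.2],[0,0,0]]
    - [60,[0,0,0.2],[0,0,0]]
    - [60,[0,0,0.2],[0,0,0]]
    - [60,[-0.026,-0.21,0],[0,0,0]]
    - [60,[-0.026,-0.21,0],[0,0,0]]
    - [60,[-0.026,-0.21,0],[0,0,0]]
    - [60,[-0.026,-0.21,0],[0,0,0]]
    - [60,[-0.026,-0.21,0],[0,0,0]]
    - [60,[-0.026,-0.21,0],[0,0,0]]
    - [60,[-0.026,-0.21,0],[0,0,0]]
    - [60,[-0.026,-0.21,0],[0,0,0]]
    - [60,[0,0,0],[0,0,0]]
    - [60,[0,0,0],[0,0,0]]

```text
time_s: 5.8
eef_pos: [506.0, -187.4, 232.2]
tcp_rot: [[0.18, 0.984, 0.001], [0.984, -0.18, 0.001], [0.001, 0.001, -1.0]]
force: [0.6, 0.9, 0.6]
opening: 0.684
grasp_force: 0.0
```

```bash
python3 st.py
python3 - <<'E'
from h import *
n="top";p,d,K,R,t=grab(n);np.savez("top1.npz",p=p,d=d,K=K,R=R,t=t);cv2.imwrite("pics/top1.png",cv2.resize(p[80:272,60:384,::-1],(800,474),interpolation=2))
E
```

```text
5.8 [ 506.  -187.4  232.2] x bearing 79.7 tilt [0.0008 0.001 ] F [0.6 0.9 0.6] open 60.3 0.0
```

View pics/top1.png

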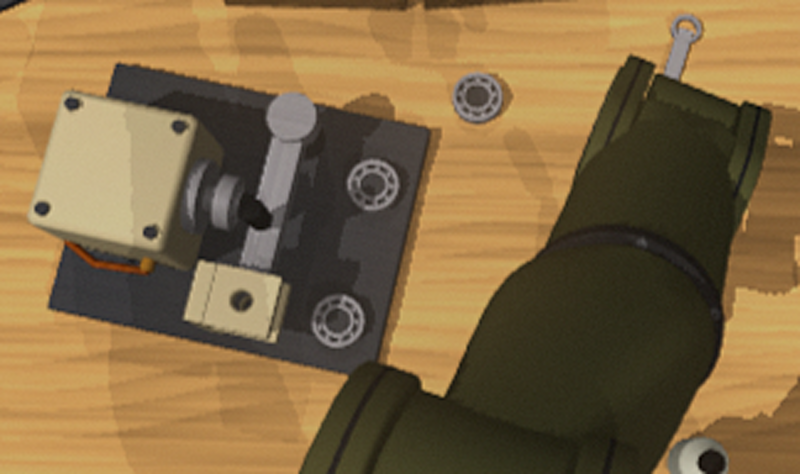

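The load arm is home, with the fork hole at about crop (241,299). Now I descend on the long pin's head and grip it.

arm_command:
  moves:
    - [60,[0.02,-0.017,-0.2],[0,0,0]]
    - [60,[0,0,-0.2],[0,0,0]]
    - [60,[0,0,-0.2],[0,0,0]]
    - [60,[0,0,-0.12],[0,0,0]]
    - [60,[0,0,-0.06],[0,0,0]]
    - [60,[0,0,0],[0,0,0]]
    - [60,[0,0,0],[0,0,0]]

```text
time_s: 6.55
eef_pos: [509.7, -189.7, 115.5]
tcp_rot: [[0.178, 0.984, 0.001], [0.984, -0.178, 0.0], [0.0, 0.001, -1.0]]
force: [0.2, 0.2, 0.3]
opening: 0.679
grasp_force: 0.0
```

```bash
python3 st.py
python3 - <<'E'
from h import *
a=np.load("top1.npz");print(a["p"].min(2)[194:209,150:167])
p,d,K,R,t=grab("side");np.savez("side1.npz",p=p,d=d,K=K,R=R,t=t)
cv2.imwrite("pics/s1.png",cv2.resize(p[100:310,180:340,::-1],(457,600),interpolation=2))
E
```

```text
6.55 [ 509.7 -189.7  115.5] x bearing 79.7 tilt [0.0014 0.0001] F [0.2 0.2 0.3] open 59.9 0.0
[[131 132 132 129 131 131 130 130 133 133 130 132 129 128 129 128 133]
 [131 133 131 132 131 132 132 131 132 133 131 132 130 133 132 129 127]
 [130 130 133 134 132 131 126 120 123 128 131 130 130 130 132 130 130]
 [133 132 134 130 122 114  95  86  89 103 122 130 133 130 129 131 130]
 [134 131 131 123  96  72  59  50  49  63  88 114 129 132 130 130 132]
 [129 130 129 102  69  48  45  46  48  50  56  82 121 133 131 131 132]
 [132 134 126  79  50  45  48  43  50  53  48  61 103 133 130 129 129]
 [130 132 124  71  45  47  44  49  58  50  43  47  89 132 130 133 128]
 [132 132 124  66  42  41  47  54  50  41  35  50  97 131 133 131 131]
 [132 133 128  81  47  38  45  55  43  38  38  59 114 133 131 132 130]
 [131 131 131 111  70  48  43  53  40  37  58  96 131 132 131 131 129]
 [131 133 133 130 104  77  58  60  49  64 100 125 134 130 128 130 130]
 [132 130 133 132 130 115 102  97  97 110 127 132 131 130 132 131 131]
 [132 130 131 132 131 134 133 126 128 132 134 129 130 130 129 131 130]
 [134 131 132 131 130 130 131 131 132 131 131 131 128 131 130 130 130]]
```

View pics/s1.png

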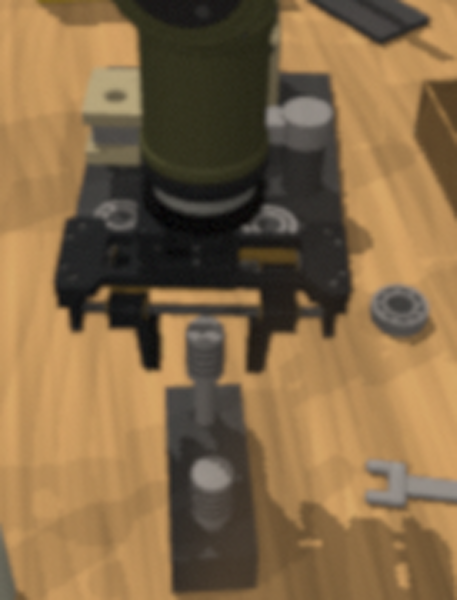

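The side picture shows the head between the open fingers, at about (205,345) in the crop. The fork hole is clean in both views. I'll grip and lift.

arm_command:
  moves:
    - [10,[0,0,0],[0,0,0]]
    - [10,[0,0,0],[0,0,0]]
    - [10,[0,0,0],[0,0,0]]
    - [10,[0,0,0],[0,0,0]]
    - [10,[0,0,0.1],[0,0,0]]
    - [10,[0,0,0.16],[0,0,0]]
    - [10,[0,0,0.16],[0,0,0]]
    - [10,[0,0,0.16],[0,0,0]]
    - [10,[0,0,0.16],[0,0,0]]
    - [10,[0,0,0.16],[0,0,0]]
    - [10,[0,0,0],[0,0,0]]

```text
time_s: 7.7
eef_pos: [510.4, -191.1, 252.3]
tcp_rot: [[0.18, 0.984, 0.005], [0.984, -0.18, -0.002], [-0.001, 0.006, -1.0]]
force: [0.7, 0.8, -1.5]
opening: 0.307
grasp_force: 29.9
```

```bash
python3 st.py
python3 - <<'E'
from h import *
p,d,K,R,t=grab("side");np.savez("side2.npz",p=p,d=d,K=K,R=R,t=t)
cv2.imwrite("pics/s2.png",cv2.resize(p[60:310,180:340,::-1],(384,600),interpolation=2))
b=np.load("side1.npz")["p"].min(2);print(b[128:139,213:230])
E
```

```text
7.7 [ 510.4 -191.1  252.3] x bearing 79.6 tilt [ 0.0055 -0.0017] F [ 0.7  0.8 -1.5] open 27.1 29.897458562627435
[[125 123 124 124 125 124 125 125 124 125 125 123 124 121 118 100  63]
 [125 125 125 125 124 124 122 123 124 125 124 125 124 124 119 101  63]
 [123 125 123 124 123 120 120 118 119 121 122 124 125 124 119 101  63]
 [125 124 124 120 115 107 104 102 103 109 114 120 124 124 120 102  64]
 [124 123 120 111  98  89  82  80  84  88 101 113 122 124 122 103  70]
 [124 124 119 106  88  74  70  71  72  76  87 106 121 124 122 104  73]
 [124 125 122 109  92  79  75  75  76  79  93 110 121 124 121 107  72]
 [124 124 122 118 108  98  94  94  95 101 111 120 123 125 121 105  73]
 [124 126 124 122 121 117 114 114 115 119 122 123 124 124 121 106  73]
 [125 124 124 124 125 124 123 123 122 123 125 124 124 124 122 107  74]
 [121 120 121 121 121 123 121 122 122 121 122 123 122 124 121 110  81]]
```

View pics/s2.png

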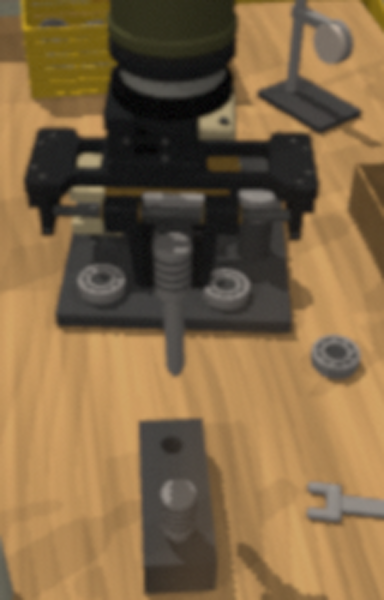

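The long pin hangs upright in the grip with its nose at about (176,372) in the crop. The short pin is still in the stand. Next I work out the relative shift to the hole.

```bash
python3 - <<'E' | tail -4
from m2 import *
h=ray(157.4,201.4,120,*T[2:]);hs=ray(220.15,133.2,120,*S[2:])
print("hole",h.round(1),hs.round(1)); 
p=np.load("side2.npz")["p"][190:222,240:268].min(2);e=lambda v:None
for v in (200,204,208,212,214,215,216):
    w=np.load("side2.npz")["p"][v,240:268].astype(int); s=w.max(1)-w.min(1); i=np.where(s<35)[0]+240
    if len(i): print(v,i.min(),i.max(),i.mean(),end=" | ")
print()
print([ray(253.2,v,142,*S[2:]).round(1).tolist() for v in(214,216)])
E
```

```text
[495.4   8.5 103. ] [497.7   4.7 103. ] tri [497.    8.8  99.4]
hole [472.6 137.1 120. ] [475.3 134.1 120. ]
200 249 255 252.0 | 204 250 255 252.5 | 208 250 255 252.5 | 212 250 255 252.5 | 214 251 254 252.5 | 215 252 253 252.5 | 
[[514.6, -190.5, 142.0], [513.8, -195.9, 142.0]]
```

arm_command:
  moves:
    - [10,[-0.0244,0.218,0],[0,0,0]]
    - [10,[-0.0244,0.218,0],[0,0,0]]
    - [10,[-0.0244,0.218,0],[0,0,0]]
    - [10,[-0.0244,0.218,0],[0,0,0]]
    - [10,[-0.0244,0.218,0],[0,0,0]]
    - [10,[-0.0244,0.218,0],[0,0,0]]
    - [10,[-0.0244,0.218,0],[0,0,0]]
    - [10,[-0.0244,0.218,0],[0,0,0]]
    - [10,[-0.0244,0.218,0],[0,0,0]]
    - [10,[-0.0244,0.218,0],[0,0,0]]
    - [10,[0,0,0],[0,0,0]]
    - [10,[0,0,0],[0,0,0]]
    - [10,[0,0,0],[0,0,0]]

```text
time_s: 9.05
eef_pos: [471.9, 135.2, 248.9]
tcp_rot: [[0.181, 0.983, -0.002], [0.983, -0.181, -0.002], [-0.002, -0.001, -1.0]]
force: [-0.2, -0.3, -1.6]
opening: 0.305
grasp_force: 29.9
```

```bash
python3 st.py
python3 - <<'E'
from h import *
p,d,K,R,t=grab("side");np.savez("side3.npz",p=p,d=d,K=K,R=R,t=t)
q,*_=grab("top")
cv2.imwrite("pics/s3.png",np.hstack([cv2.resize(p[80:160,180:260,::-1],(400,400),interpolation=2),cv2.resize(q[150:250,110:210,::-1],(400,400),interpolation=2)]))
E
```

```text
9.05 [471.9 135.2 248.9] x bearing 79.6 tilt [-0.0017 -0.0016] F [-0.2 -0.3 -1.6] open 26.8 29.897702015005052
```

View pics/s3.png

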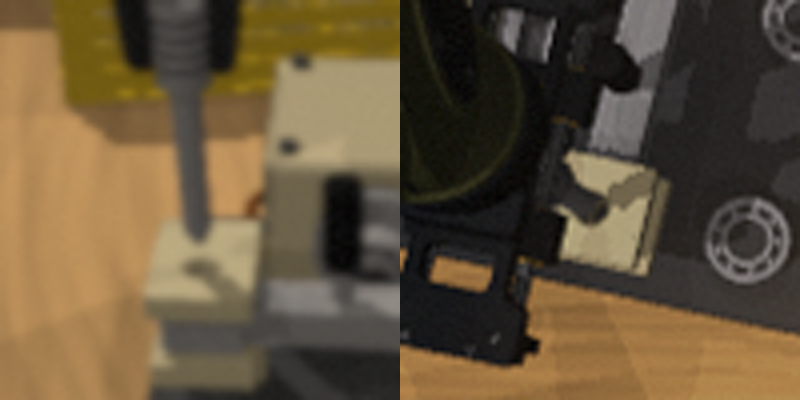

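```bash
python3 - <<'E' | tail -8
from m2 import *
pr=lambda X,A:(lambda c:(c[:2]/c[2]).round(2))(A[2]@(A[3]@np.array(X)+A[4]))
h=ray(157.4,201.4,120,*T[2:]);hs=ray(220.15,133.2,120,*S[2:])
for z in(138.4,150,228):print(z,"S want",pr([*hs[:2],z],S),"T want",pr([*h[:2],z],T))
d=np.load("side3.npz")["p"]
for v in(100,106,112,118,122,126,127,128):
    w=d[v,210:232].astype(int);s=w.max(1)-w.min(1);i=np.where(s<26)[0]+210;print(v,i.min() if len(i) else None,i.max() if len(i) else None,end="|")
print()
E
```

```text
handle T [197.6 160.9] (array([ 9.625, 13.925]), np.float64(101.9375), 30) S [256.6 141.8] (array([12.85 , 21.825]), np.float64(131.875), 25)
    [555.   44.2 175. ] [552.2   4.8 175. ] tri [560.6  48.2 144.2]
eye T [216.1 193.6] (array([9.325, 9.75 ]), np.float64(72.125), 75.0) S [234.1 167.9] (array([5.025, 8.275]), np.float64(33.25), 96.0)
    [495.4   8.5 103. ] [497.7   4.7 103. ] tri [497.    8.8  99.4]
138.4 S want [219.75 127.32] T want [155.69 200.29]
150 S want [219.5  123.53] T want [154.58 199.58]
228 S want [217.66  96.24] T want [146.45 194.32]
100 215 219|106 215 219|112 216 219|118 217 220|122 217 220|126 218 220|127 219 220|128 None None|
```

Both views put the nose over the hole, about 2 mm short in x. I'll correct that and lower the pin.

arm_command:
  moves:
    - [10,[0.012,0.001,0],[0,0,0]]
    - [10,[0,0,-0.06],[0,0,0]]
    - [10,[0,0,-0.06],[0,0,0]]
    - [10,[0,0,-0.04],[0,0,0]]
    - [10,[0,0,-0.04],[0,0,0]]
    - [10,[0,0,0],[0,0,0]]

```text
time_s: 9.75
eef_pos: [473.6, 136.7, 218.7]
tcp_rot: [[0.179, 0.984, -0.002], [0.984, -0.179, -0.001], [-0.001, -0.002, -1.0]]
force: [0.1, -0.3, -2.6]
opening: 0.308
grasp_force: 29.9
```

```bash
python3 st.py
```

```text
9.75 [473.6 136.7 218.7] x bearing 79.7 tilt [-0.002  -0.0007] F [ 0.1 -0.3 -2.6] open 27.2 29.897769475355744
```

No contact with the nose 12 mm in. Continuing down.

arm_command:
  moves:
    - [10,[0,-0.004,-0.04],[0,0,0]]
    - [10,[0,0,-0.04],[0,0,0]]
    - [10,[0,0,-0.04],[0,0,0]]
    - [10,[0,0,-0.04],[0,0,0]]
    - [10,[0,0,0],[0,0,0]]

```text
time_s: 10.25
eef_pos: [473.7, 136.1, 194.9]
tcp_rot: [[0.179, 0.984, -0.001], [0.984, -0.179, -0.0], [-0.001, -0.001, -1.0]]
force: [-1.0, -0.7, -2.4]
opening: 0.306
grasp_force: 29.9
```

```bash
python3 st.py
```

```text
10.25 [473.7 136.1 194.9] x bearing 79.7 tilt [-0.0015 -0.0005] F [-1.  -0.7 -2.4] open 27.0 29.894692045636475
```

arm_command:
  moves:
    - [10,[0,0,-0.04],[0,0,0]]
    - [10,[0,0,-0.04],[0,0,0]]
    - [10,[0,0,-0.04],[0,0,0]]
    - [10,[0,0,-0.04],[0,0,0]]
    - [10,[0,0,0],[0,0,0]]

```text
time_s: 10.75
eef_pos: [473.7, 136.1, 170.9]
tcp_rot: [[0.18, 0.984, -0.002], [0.984, -0.18, -0.001], [-0.001, -0.001, -1.0]]
force: [-0.0, -0.3, -1.8]
opening: 0.309
grasp_force: 29.9
```

```bash
python3 st.py
```

```text
10.75 [473.7 136.1 170.9] x bearing 79.7 tilt [-0.0015 -0.0005] F [-0.  -0.3 -1.8] open 27.2 29.895666372030973
```

arm_command:
  moves:
    - [10,[0,0,-0.04],[0,0,0]]
    - [10,[0,0,-0.04],[0,0,0]]
    - [10,[0,0,-0.04],[0,0,0]]
    - [10,[0,0,-0.04],[0,0,0]]
    - [10,[0,0,-0.02],[0,0,0]]
    - [10,[0,0,-0.013],[0,0,0]]
    - [10,[0,0,0],[0,0,0]]

```text
time_s: 11.45
eef_pos: [474.1, 136.2, 142.6]
tcp_rot: [[0.18, 0.984, -0.0], [0.984, -0.18, -0.0], [-0.0, -0.0, -1.0]]
force: [-0.1, -0.4, -2.3]
opening: 0.307
grasp_force: 29.9
```

```bash
python3 st.py
```

```text
11.45 [474.1 136.2 142.6] x bearing 79.7 tilt [-0.0002 -0.0001] F [-0.1 -0.4 -2.3] open 27.1 29.893247773870826
```

arm_command:
  moves:
    - [10,[0,0,-0.01],[0,0,0]]
    - [10,[0,0,-0.01],[0,0,0]]
    - [10,[0,0,-0.01],[0,0,0]]
    - [10,[0,0,0],[0,0,0]]

```text
time_s: 11.85
eef_pos: [474.7, 136.1, 141.4]
tcp_rot: [[0.18, 0.984, 0.003], [0.984, -0.18, 0.001], [0.002, 0.002, -1.0]]
force: [-5.1, -2.0, 29.9]
opening: 0.308
grasp_force: 30.0
```

```bash
python3 st.py
```

```text
11.85 [474.7 136.1 141.4] x bearing 79.6 tilt [0.0027 0.0014] F [-5.1 -2.  29.9] open 27.1 30.002651643007994
```

The head is seated: the force jumped at the expected height. Releasing and retreating straight up.

arm_command:
  moves:
    - [10,[0,0,0.015],[0,0,0]]
    - [46,[0,0,0],[0,0,0]]
    - [46,[0,0,0],[0,0,0]]
    - [46,[0,0,0],[0,0,0]]
    - [46,[0,0,0.06],[0,0,0]]
    - [46,[0,0,0.15],[0,0,0]]
    - [46,[0,0,0.2],[0,0,0]]
    - [46,[0,0,0.2],[0,0,0]]
    - [46,[0,-0.25,0.1],[0,0,0]]
    - [46,[0,-0.3,0],[0,0,0]]
    - [46,[0,-0.3,0],[0,0,0]]
    - [46,[0,-0.3,0],[0,0,0]]
    - [46,[0,-0.3,0],[0,0,0]]
    - [46,[0,0,0],[0,0,0]]
    - [46,[0,0,0],[0,0,0]]

```text
time_s: 13.35
eef_pos: [474.0, -82.4, 247.4]
tcp_rot: [[0.183, 0.983, 0.0], [0.983, -0.183, -0.0], [0.0, 0.0, -1.0]]
force: [0.5, 1.0, -0.1]
opening: 0.52
grasp_force: 0.0
```

```bash
python3 st.py
python3 - <<'E'
from h import *
p,d,K,R,t=grab("side");C=cloud(d,K,R,t)
q,e,K2,R2,t2=grab("top");D=cloud(e,K2,R2,t2)
m=(np.hypot(D[...,0]-473,D[...,1]-136)<10)&(e>0);print("top z",np.median(D[m],0),m.sum())
m=(np.hypot(C[...,0]-475,C[...,1]-134)<9)&(d>0)&(C[...,2]>140);print("side z",np.percentile(C[m][:,2],[50,90]),m.sum())
cv2.imwrite("pics/s4.png",np.hstack([cv2.resize(p[60:210,180:330,::-1],(400,400),interpolation=2),cv2.resize(q[100:250,70:220,::-1],(400,400),interpolation=2)]))
E
```

```text
13.35 [474.  -82.4 247.4] x bearing 79.5 tilt [ 0.0002 -0.    ] F [ 0.5  1.  -0.1] open 45.8 0.0
top z [473.54871852 135.6168438  165.87892797] 69
side z [165.46028308 166.43794567] 9
```

View pics/s4.png

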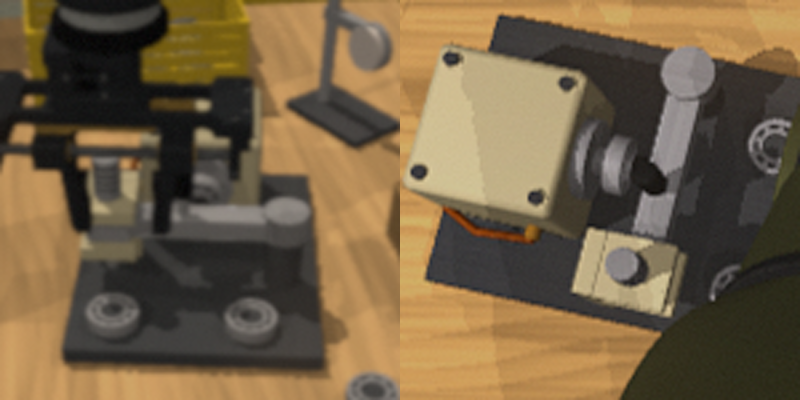

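The top crop shows the pin head on the fork at (628,266), with the arm in line. The head's top is at 165–166 mm against 165 expected, so the pin is fully home. The robot is clear, so I'm handing in.

```bash
python3 -c "
from workcell import r
print(r.job_done())"
```

```text
the job is handed in; nothing more can be done
None
```

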